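# Shut and latch the parts case

### The arm

A 6-joint arm with a two-finger parallel gripper is mounted at the origin on a cart in front of the work surface, level with it; the furniture and walls round the work are solid. World frame = base frame: x ahead of the robot, y to its left, z up, the work surface at z = 0. Lengths are in m, angles in rad, forces in N, time in s.
With the tool pointing down it reaches from about 0.3 to 0.875 m from the base axis. Payload 6.4 kg.
Tool frame: the origin (TCP) lies midway between the tips of the shut fingers; the grasp point (between the pads) lies 19 mm behind it; x points along the fingers, y is the direction in which the jaws open and shut, and the axes are right-handed (so a half turn about x gives the same grasp; the last joint's range is limited). The gripper opens to 85 mm and grips with 20 to 120 N. Pads are 22 mm wide; open, the fingers measure 114 mm over their backs; the gripper's body (76 mm by 85 mm) begins 54 mm behind the grasp point. The pads swing forward as they close: fully open they stand 13 mm farther back than shut.
Start: joints at [-1.429, 0.181, 1.607, -0, 1.354, -0.206], TCP at [0.196, -0.541, 0.231] pointing down, gripper open.
Joint ranges: [-2.99, 2.99], [-0.89, 2.07], [0.3, 2.58], [-1.14, 4.28], [0, 2.63], [-3.12, 3.12]. Speed limits (rad/s): [2.57, 2.57, 3.01, 3.14, 3.14, 3.14].

### API

Orientations are given as a unit quaternion [w, x, y, z].
In Python, from bench import ctrl gives the robot as it stands.
- The arm moves only by the tool step_arm, never from a script. Its argument "motion" is a list of rows, each a list of 7 numbers: the shift along the tool's x, y, z in mm, then the turn, a rotation vector about the tool's x, y, z in degrees, then the closure in counts, from 0 (fully open) to 255 (shut). In form: [[tx, ty, tz, rx, ry, rz, hand], ...]. A call has 1 to 10 rows; each row is the pose to reach, as a shift and turn from the pose commanded when the call began, along the tool's axes at that moment; what a row does not reach only later rows make up. A row lasts 1/8 s, in which the tool goes at most 62.5 mm and 10.7 degrees, less where a joint would pass 70% of its speed; a pose out of reach is approached as far as the arm can. A call with a gripper value outside its range is refused whole. The fingers move at their own pace and stop on an object; the grip force is fixed at half the most. Time passes only in rows, so rows that repeat a pose let the fingers close. It gives the time, the measured TCP pose, the force and the opening at its end, in the units of the state.
- ctrl.get_obs(): the state, without advancing time (a new reading comes with each control period).
- ctrl.camera(name): name is "side" or "top"; returns (picture, depth): 384x512x3 uint8, red, green, blue; 384x512 float32, m along the optical axis (not along the pixel's ray), 0 where there is no reading.
- ctrl.camera_info(name): a dict with "fx", "fy", "cx", "cy" (pixels), "T" (4x4, takes a point from camera to world coordinates). Camera axes: x right, y down, z forward; pixel columns grow to the right and rows downward; lengths in m; the calibration is good to about 2 mm. A picture is of the moment at which its call begins. camera_info takes no time and is no camera call.
- ctrl.hand_in(): hands the job in, once; it reports no verdict.
The state is a dict: "time_s": time; "q": joint angles; "dq": joint speeds; "joint_efforts": joint torques, N m; "eef_pos": TCP position; "eef_rot": TCP orientation; "wrist_force": force on the tool from outside, world axes, zero at the start; "torque": the same for the moment, N m; "opening": opening from 0.0 (shut) to 1.0 (fully open).
Only numpy, scipy, OpenCV 4.12 (cv2) and the standard library are available. Lean on these libraries where they do the work, as an engineer would, in place of code of your own. Each camera call takes 0.05 s, during which the arm holds its last target. There are 200 camera calls.

### The job

Close up the small-parts case on the bench: with your fingertips, push its open lid over until it lies fully shut, and only then push the orange latch at the front home against the case. Do not pinch, lift or carry anything or shove the case out of its place, and leave the jar, tape measure and screwdriver round it as they are.

Things in the scene. Friction and masses are not known exactly. Their poses are not given: they have to be found in the camera images.
- parts_case: Black compartment case, 185 (x) x 253 (y) x 49 (z, lid shut) mm, 0.4 to 0.9 kg, loose on the worktop. Origin: centre of its underside; z up; hinge on its +x side (away from the robot, turned up to 0.35 rad either way), front wall with the latch on its -x side. Walls span x -87 to +84, y -124 to +126 mm, up to z 42 mm.
- parts_case_lid (a joint): Angle of the see-through lid, rad: 0 shut (level), 1.83 fully open (leaning back). A 5 mm sheet, 171 mm from hinge to free edge, 246 mm wide. Starts at 1.42 to 1.7, free edge about 0.21 m above the worktop. Friction keeps it standing near upright; pushed from its back (+x) face with about 1 N it tips, and below about 1.0 to 1.3 rad it sinks shut by its own weight in 1 to 2 s.
- lid_hinge (a point): Middle of the lid's hinge line: x +86, y +1, z +46 mm in the case's frame; the line runs along the case's y. Axes turn with the lid: -x along it to its free edge, z the normal of its outer face. With the lid at angle a, a lid point r from the hinge lies at x = 86 - r cos(a), z = 46 + r sin(a) mm in the case's frame.
- lid_edge (a point): Point in the middle of the lid's width, 167 mm from the hinge line and 4 mm short of the free edge, in the middle of the sheet's 5 mm thickness. Axes as lid_hinge.
- lid_mid (a point): Middle of the lid sheet, 88 mm from the hinge line. Axes as lid_hinge. The shut lid's flat top lies at z = 48 mm.
- parts_case_latch (a joint): Angle of the orange latch, rad: 0 home (hanging straight down on the case front when the lid is shut), 1.22 swung right out. A flap 45 mm wide, 22 mm long, 3 mm thick, hinged at its upper edge to the lid's free edge (x -91, y +1, z +46 mm in the case's frame, lid shut). Starts at 0.55 to 0.85, stays where left. A slow push of 1 to 2 N towards the case (+x) on its lower part turns it home.
- latch_mid (a point): Middle of the orange latch flap, 11 mm from its hinge; when home at x -91, y +1, z +35 mm in the case's frame, its outer face at x -92.5 mm. Axes turn with the flap: x is its normal, z runs up to its hinge edge.
- jar: Glass jar with a lid, 56 mm across and 90 mm tall, standing beside the case on its left. Origin: centre of its underside. To be left alone.
- tape_measure: Yellow tape measure, 43 x 79 x 66 mm, beside the case on its right. Origin: centre of its underside. To be left alone.
- screwdriver: Red-handled screwdriver, 30 x 214 x 33 mm, lying to the right of the case. Origin: centre of its underside, long along its y. To be left alone.

How it is judged:
On the way, in this order (a step that is already met when the one before it is completed fails the run):
1. the lid lies shut, with the latch still out (value of joint parts_case_lid below 0.04 rad and value of joint parts_case_latch above 0.3 rad), for 0.2 s.
2. the latch is pushed home with the lid shut (value of joint parts_case_lid below 0.04 rad and value of joint parts_case_latch below 0.12 rad), for 0.2 s.
At the end, for the whole second after the job is handed in: Lid within 0.04 rad of shut and latch within 0.12 rad of home, the case flat on the worktop, at rest and within 40 mm of where it stood, and the jar, tape measure and screwdriver each within 20 mm of where they were (all of step 2 and distance of parts_case from where it was at the start of the episode below 0.04 m and height (world z) of parts_case below 0.006 m and angle between parts_case's own z axis and vertical below 0.05 rad and linear speed of parts_case below 0.01 m/s and distance of each of jar, tape_measure, screwdriver from where it was at the start of the episode below 0.02 m); the robot touches nothing.
It fails at once if the case is lifted or tipped (height (world z) of parts_case above 0.012 m or angle between parts_case's own z axis and vertical above 0.12 rad).
It fails at once if the case is shoved more than 60 mm from where it stood (distance of parts_case from where it was at the start of the episode above 0.06 m).
It fails at once if the lid is pinched between the fingers (contact force between the fingers and parts_case above 0.5 N and x of the grasp point in the frame of lid_mid between -0.083 and 0.083 m and y of the grasp point in the frame of lid_mid between -0.123 and 0.123 m and z of the grasp point in the frame of lid_mid between -0.004 and 0.004 m).
It fails at once if the latch is pinched between the fingers (contact force between the fingers and parts_case above 0.5 N and x of the grasp point in the frame of latch_mid between -0.004 and 0.004 m and y of the grasp point in the frame of latch_mid between -0.022 and 0.022 m and z of the grasp point in the frame of latch_mid between -0.011 and 0.011 m).
It fails at once if the jar, tape measure or screwdriver is moved (distance of any of jar, tape_measure, screwdriver from where it was at the start of the episode above 0.03 m).
It also fails if it takes over 51 s, if anything falls off the work surface, if the arm or the gripper's body presses on something with over 40 N, if the wrist force passes 120 N, or if a joint passes its speed limit or range.

## Working session

There is one attempt and no reset: what is moved stays moved. The work goes in short steps, Python scripts to look and compute and a tool call to move; the robot and the scene stay as the last step left them, time stands still between calls to the robot, and variables do not carry over. Pictures are saved under pics/ and viewed, about 8 in all and at most 12, crops included, and the job is handed in when it is done.

Besides the shell and the picture viewer there is one more tool, called after ">>>" as name(argument=value, ...), one argument or row to a line, values as JSON. step_arm: Moves the arm, as the interface text tells. Its arguments: {"type":"object","properties":{"motion":{"type":"array","items":{"type":"array","items":{"type":"number"}}}},"required":["motion"]}

```bash
mkdir -p pics
python3 - <<'E'
from bench import ctrl
import cv2,numpy as np
ims=[]
for n in("side","top"):
    p,d=ctrl.camera(n); cv2.imwrite(f"pics/{n}0.png",p[:,:,::-1]); np.savez(f"pics/{n}0.npz",p=p,d=d)
    i=ctrl.camera_info(n); print(n,i["fx"],i["cx"],i["cy"],np.round(i["T"],3).tolist())
o=ctrl.get_obs();print(o["time_s"],o["eef_pos"],o["eef_rot"],o["wrist_force"])
E
```

```text
side 376.8470732121514 256.04009639608347 191.0458414029338 [[0.967, -0.094, 0.237, 0.361], [-0.255, -0.385, 0.887, -0.818], [0.008, -0.918, -0.396, 0.465], [0.0, 0.0, 0.0, 1.0]]
top 404.1412198918869 261.1991265894611 191.07910552236137 [[0.024, -0.991, 0.134, 0.407], [-1.0, -0.024, 0.0, 0.037], [0.003, -0.134, -0.991, 1.221], [0.0, 0.0, 0.0, 1.0]]
0.1 [ 0.19590721 -0.54007182  0.2304867 ] [ 0.12177972  0.69645664  0.12289563 -0.69642983] [-0.06997419  0.29936122 -0.13534835]
```

View pics/side0.png

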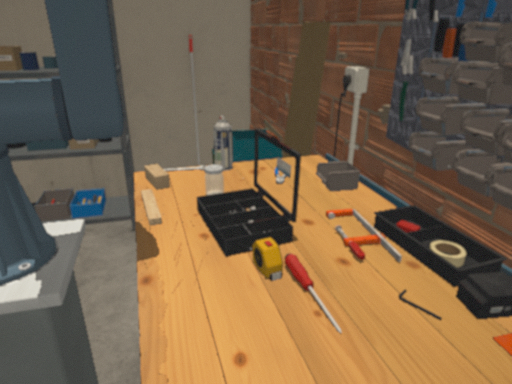

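View pics/top0.png

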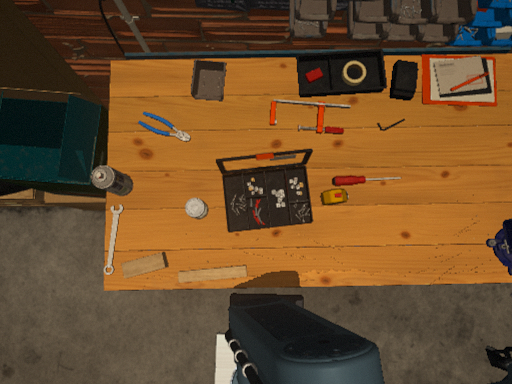

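The side view shows the case with its lid frame upright (free edge from about (256,132) to (297,160)). The top view shows the case at px (223–313, 165–232), with the lid edge from (218,160) to (311,150). The jar is at (196,208) and the tape measure at (334,197).

```bash
cat > h.py <<'E'
import numpy as np,cv2
from bench import ctrl
def cloud(n,d):
    i=ctrl.camera_info(n); v,u=np.mgrid[:d.shape[0],:d.shape[1]]
    P=np.stack([(u-i["cx"])/i["fx"]*d,(v-i["cy"])/i["fy"]*d,d],-1)
    W=P@i["T"][:3,:3].T+i["T"][:3,3]; W[d<=0]=np.nan; return W
def ray(n,u,v,z):
    i=ctrl.camera_info(n); r=i["T"][:3,:3]@[(u-i["cx"])/i["fx"],(v-i["cy"])/i["fy"],1]; c=i["T"][:3,3]
    return c+r*(z-c[2])/r[2]
E
python3 - <<'E'
from h import *
for n in("top","side"):
    f=np.load(f"pics/{n}0.npz");p=f["p"].astype(int);W=cloud(n,f["d"])
    dark=(p.max(-1)<75)
    x,y,z=W[...,0],W[...,1],W[...,2]
    reg=(x>.3)&(x<.75)&(y>-.2)&(y<.3)
    b=reg&dark&(z>.02)&(z<.055)
    q=W[b][:,:2].astype(np.float32); r=cv2.minAreaRect(q*1000); print(n,b.sum(),"body",r,cv2.boxPoints(r).round().tolist())
    l=reg&(z>.09)&(z<.26); q=W[l]
    print("lid pts",l.sum(), q.min(0),q.max(0))
    t=q[q[:,2]>.18]
    if len(t)>5:
        print("edge",len(t),t.mean(0),"ends",t[t[:,1].argmin()],t[t[:,1].argmax()])
    hsv=cv2.cvtColor(f["p"],cv2.COLOR_RGB2HSV)
    o=(hsv[...,0]<14)&(hsv[...,1]>150)&(hsv[...,2]>60)&reg&(z>.1)
    print("orange",o.sum(), W[o].round(3)[:12].tolist() )
print("edge corners by ray z=.21",ray("top",218,160,.21),ray("top",311,150,.21))
print("front corners z=.042",ray("top",229,232,.042),ray("top",313,224,.042))
for nm,m in(("jar",(196,208,.09)),("tape",(334,197,.066)),("scr",(335,180,.02))):print(nm,ray("top",*m))
T=cv2.imread("pics/top0.png")[130:245,200:350];S=cv2.imread("pics/side0.png")[110:290,180:330]
cv2.imwrite("pics/c1.png",np.vstack([cv2.resize(T,(500,383),interpolation=2)]));cv2.imwrite("pics/c2.png",cv2.resize(S,None,fx=3.3,fy=3.3,interpolation=2))
E
```

```text
top 702 body ((552.6804809570312, -23.598037719726562), (169.58729553222656, 336.743408203125), 8.043830871582031) [[445.0, 131.0], [492.0, -202.0], [660.0, -178.0], [613.0, 155.0]]
lid pts 750 [ 0.48235704 -0.09201655  0.09001002] [0.65465889 0.25018765 0.24209555]
edge 427 [0.63285862 0.03187016 0.21889815] ends [ 0.64992049 -0.0914642   0.20129997] [0.6155243  0.15397918 0.21162662]
orange 128 [[0.649, -0.051, 0.221], [0.646, -0.064, 0.215], [0.639, 0.032, 0.226], [0.639, 0.03, 0.225], [0.64, 0.027, 0.222], [0.639, 0.025, 0.225], [0.639, 0.022, 0.223], [0.639, 0.02, 0.225], [0.639, 0.017, 0.227], [0.639, 0.015, 0.225], [0.639, 0.012, 0.226], [0.639, 0.01, 0.227]]
side 2660 body ((553.0203857421875, -21.96759033203125), (172.01455688476562, 344.2798767089844), 7.770803451538086) [[445.0, 137.0], [491.0, -204.0], [662.0, -181.0], [615.0, 160.0]]
lid pts 955 [ 0.61393274 -0.09270806  0.09014263] [0.65583184 0.15906698 0.23647904]
edge 457 [0.63662756 0.01298809 0.20883154] ends [ 0.65005049 -0.09253672  0.20943232] [0.61744284 0.15840578 0.20282641]
orange 5 [[0.624, 0.015, 0.236], [0.625, 0.009, 0.235], [0.627, 0.008, 0.233], [0.633, 0.028, 0.225], [0.63, 0.011, 0.23]]
edge corners by ray z=.21 [0.62117746 0.14926957 0.21      ] [ 0.65302651 -0.08777164  0.21      ]
front corners z=.042 [0.44441431 0.12792771 0.042     ] [ 0.47338255 -0.1158869   0.042     ]
jar [0.50775097 0.2191143  0.09      ]
tape [ 0.55110141 -0.17277356  0.066     ]
scr [ 0.60848306 -0.18417159  0.02      ]
```

View pics/c1.png

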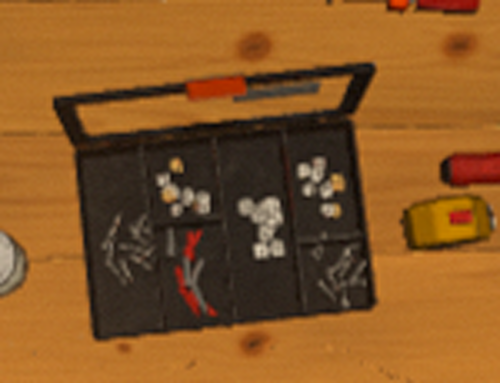

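The crop shows the lid standing open behind the case and the orange latch at its upper edge, sticking up and forward (crop 215,88). The case yaw is about +0.118 rad with its origin near (0.546, 0.015). The lid edge middle is near (0.636, 0.032, 0.21), which puts the lid at about 1.55 rad, inside the stated range.

```bash
cat >> h.py <<'E'
from scipy.spatial.transform import Rotation as R
YAW=.118; O=np.array([.5455,.015,0]); RC=R.from_euler("z",YAW)
def case(x,y,z): return O+RC.apply(np.array([x,y,z])/1000)
def tool():
    o=ctrl.get_obs(); return np.array(o["eef_pos"]),R.from_quat(np.roll(o["eef_rot"],-1)),o
def shift(p,Rt=None):
    c,r,o=tool(); t=r.inv().apply(np.array(p)-c)*1000
    return t.round(1), (np.degrees((r.inv()*Rt).as_rotvec()).round(1) if Rt is not None else None)
E
python3 - <<'E'
from h import *
c,r,o=tool(); print(r.as_matrix().round(3))
g1=RC*R.from_matrix(np.array([[0,0,1],[0,1,0],[-1,0,0]]))   # x down, tool y = case y, tool z = case x
g2=RC*R.from_matrix(np.array([[0,0,-1],[0,-1,0],[-1,0,0]]))
for g in(g1,g2):print(shift(c,g)[1])
b=case(150,-50,195); print("behind",b)
for p in([.35,-.52,.30],[.66,-.34,.30],[b[0],b[1],.30],b): print(np.round(p,3),shift(p)[0])
for q in[(250,60),(330,105),(150,120)]:print(ray("top",*q,0))
E
```

```text
[[-0.     0.341 -0.94 ]
 [ 0.002 -0.94  -0.341]
 [-1.    -0.002 -0.   ]]
[-1.668e+02 -1.000e-01 -0.000e+00]
[13.2 -0.   0.1]
behind [ 0.70034323 -0.01699335  0.195     ]
[ 0.35 -0.52  0.3 ] [ -69.5   33.5 -151.7]
[ 0.66 -0.34  0.3 ] [ -69.3  -30.  -504.5]
[ 0.7   -0.017  0.3  ] [ -68.8 -320.  -652.5]
[ 0.7   -0.017  0.195] [  36.2 -319.8 -652.5]
[0.99297894 0.08289302 0.        ]
[ 0.85013798 -0.17236374  0.        ]
[0.78767042 0.38946706 0.        ]
```

>>> step_arm(
  motion=[
    [-69,10,-60,3,0,0,255],
    [-69,20,-120,6,0,0,255],
    [-69,10,-180,9,0,0,255],
    [-69,0,-240,13,0,0,255],
    [-69,-10,-300,13,0,0,255],
    [-69,-20,-360,13,0,0,255],
    [-69,-25,-420,13,0,0,255],
    [-69,-30,-480,13,0,0,255],
    [-69,-30,-505,13,0,0,255],
    [-69,-30,-505,13,0,0,255],
  ],
)

```text
time_s: 1.35
eef_pos: [0.6622, -0.3381, 0.2985]
eef_rot: [-0.043, -0.705, -0.045, 0.706]
wrist_force: [-1.2, -0.6, -0.0]
opening: 0.002
```

Run:
```python
from h import *
c,r,o=tool(); print(o["time_s"],c,r.as_matrix().round(3),o["opening"])
b=case(150,-50,195)
for p in([b[0],b[1],.30],b): print(np.round(p,3),shift(p)[0])
```

```text
1.35 [ 0.66223587 -0.33805384  0.29854308] [[-0.001  0.124 -0.992]
 [ 0.001 -0.992 -0.124]
 [-1.    -0.002  0.001]] 0.0016294146899154813
[ 0.7   -0.017  0.3  ] [  -1.  -313.8  -77.7]
[ 0.7   -0.017  0.195] [ 104.  -313.7  -77.8]
```

>>> step_arm(
  motion=[
    [0,-50,-30,0,0,0,255],
    [0,-105,-60,0,0,0,255],
    [0,-160,-80,0,0,0,255],
    [0,-215,-80,0,0,0,255],
    [0,-270,-80,0,0,0,255],
    [0,-314,-78,0,0,0,255],
    [50,-314,-78,0,0,0,255],
    [104,-314,-78,0,0,0,255],
    [104,-314,-78,0,0,0,255],
  ],
)

```text
time_s: 2.48
eef_pos: [0.6958, -0.0195, 0.1904]
eef_rot: [-0.041, -0.702, -0.043, 0.71]
wrist_force: [0.6, -0.5, -0.2]
opening: -0.003
```

Run:
```python
from h import *
c,r,o=tool(); print(o["time_s"],c,RC.inv().apply(c-O)*1000,o["wrist_force"])
p,d=ctrl.camera("side"); S=p[80:260,170:350,::-1]
cv2.imwrite("pics/s2.png",cv2.resize(S,None,fx=3,fy=3,interpolation=2))
```

```text
2.475 [ 0.69580175 -0.01951764  0.19039394] [145.19293116 -51.97208332 190.39394425] [ 0.61421428 -0.49783725 -0.24859623]
```

View pics/s2.png

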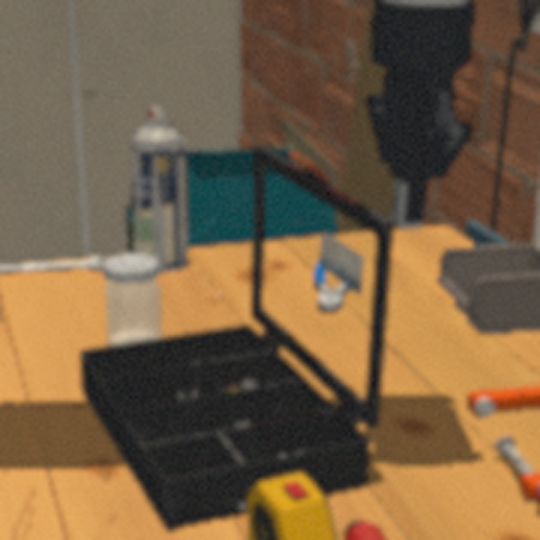

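The fingers are at crop (415,220), clear behind the lid. I'll push it over slowly.

>>> step_arm(
  motion=[
    [0,0,25,0,0,0,255],
    [0,0,36,0,0,0,255],
    [0,0,44,0,0,0,255],
    [0,0,52,0,0,0,255],
    [0,0,60,0,0,0,255],
    [1,0,68,0,0,0,255],
    [2,0,76,0,0,0,255],
    [4,0,84,0,0,0,255],
    [6,0,92,0,0,0,255],
    [9,0,100,0,0,0,255],
  ],
)

```text
time_s: 3.78
eef_pos: [0.6003, -0.0312, 0.1871]
eef_rot: [0.043, 0.706, 0.043, -0.706]
wrist_force: [-0.0, 0.5, 1.3]
opening: -0.004
```

>>> step_arm(
  motion=[
    [3,0,8,0,0,0,255],
    [6,0,16,0,0,0,255],
    [10,0,24,0,0,0,255],
    [14,0,32,0,0,0,255],
    [18,0,38,0,0,0,255],
    [18,0,38,0,0,0,255],
  ],
)

```text
time_s: 4.53
eef_pos: [0.5625, -0.0358, 0.1689]
eef_rot: [-0.043, -0.706, -0.043, 0.706]
wrist_force: [-0.2, 0.0, 0.0]
opening: -0.001
```

Run:
```python
from h import *
c,r,o=tool(); print(o["time_s"],c,RC.inv().apply(c-O)*1000,o["wrist_force"])
p,d=ctrl.camera("side"); S=p[80:260,170:350,::-1]
cv2.imwrite("pics/s3.png",cv2.resize(S,None,fx=3,fy=3,interpolation=2))
```

```text
4.525 [ 0.56247319 -0.03575698  0.16886609] [ 10.87972597 -52.40221259 168.86608918] [-0.1667769   0.00028773  0.01777215]
```

View pics/s3.png

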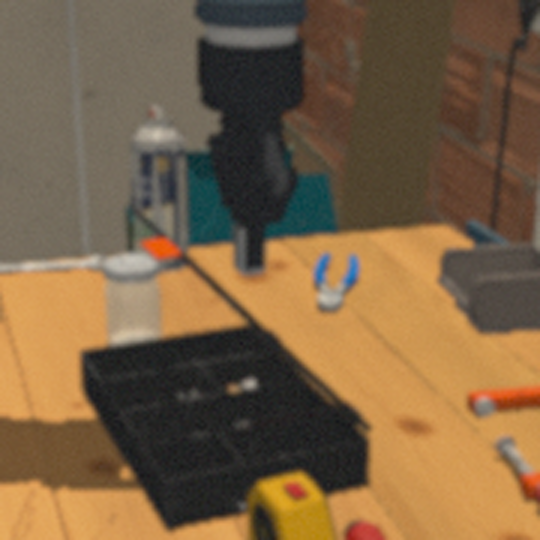

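The lid is seen nearly edge-on, from crop (130,210) to (365,425), and is tipping down ahead of the fingers, with the latch at (160,245). I'll retract upward while it sinks.

>>> step_arm(
  motion=[
    [-30,0,0,0,0,0,255],
    [-60,0,0,0,0,0,255],
    [-60,0,0,0,0,0,255],
    [-60,0,0,0,0,0,255],
    [-60,0,0,0,0,0,255],
    [-60,0,0,0,0,0,255],
    [-60,0,0,0,0,0,255],
    [-60,0,0,0,0,0,255],
    [-60,0,0,0,0,0,255],
    [-60,0,0,0,0,0,255],
  ],
)

```text
time_s: 5.82
eef_pos: [0.5631, -0.0358, 0.2293]
eef_rot: [0.043, 0.706, 0.043, -0.706]
wrist_force: [0.2, -0.4, 1.0]
opening: 0.0
```

>>> step_arm(
  motion=[
    [0,0,-20,0,0,0,255],
    [0,0,-20,0,0,0,255],
    [0,0,-20,0,0,0,255],
    [0,0,-20,0,0,0,255],
    [0,0,-20,0,0,0,255],
    [0,0,-20,0,0,0,255],
  ],
)

```text
time_s: 6.58
eef_pos: [0.5828, -0.0334, 0.2294]
eef_rot: [0.043, 0.706, 0.043, -0.706]
wrist_force: [-0.2, 0.2, 0.7]
opening: -0.004
```

Run:
```python
from h import *
c,r,o=tool(); print(o["time_s"],c,o["wrist_force"])
for n in("side","top"):
    p,d=ctrl.camera(n); W=cloud(n,d); L=RC.inv().apply((W-O).reshape(-1,3)).reshape(W.shape)*1000
    hsv=cv2.cvtColor(p,cv2.COLOR_RGB2HSV)
    m=(hsv[...,0]<14)&(hsv[...,1]>150)&(hsv[...,2]>60)&(abs(L[...,0]+95)<40)&(abs(L[...,1])<50)&(L[...,2]>10)&(L[...,2]<120)
    print(n,"orange (case frame)",m.sum(),np.nanmin(L[m],0) if m.any() else"",np.nanmedian(L[m],0) if m.any() else "",np.nanmax(L[m],0)if m.any() else "")
    for lab,a,b in(("front rim",-85,-70),("mid",-10,10),("back rim",70,85)):
        k=(L[...,0]>a)&(L[...,0]<b)&(abs(L[...,1])<118)&(L[...,2]<140); print(lab,np.nanpercentile(L[k][:,2],[10,50,90]).round(1))
    cv2.imwrite(f"pics/{n}4.png",p[...,::-1])
S=cv2.imread("pics/side4.png")[150:270,180:320];T=cv2.imread("pics/top4.png")[130:250,200:340]
cv2.imwrite("pics/c4.png",np.vstack([cv2.resize(a,(350*2//2,300),interpolation=2) for a in(S,T)]))
```

```text
6.575 [ 0.58282226 -0.03343272  0.22937849] [-0.22458024  0.17360569  0.72506943]
side orange (case frame) 79 [-102.48889568  -19.39037413   27.03512158] [-95.72912252   3.01291321  37.09577316] [-88.64811851  25.78179498  45.10173656]
front rim [ 0.7 35.5 47.3]
mid [15.4 30.2 46.6]
back rim [12.2 41.9 47.4]
top orange (case frame) 0   
front rim [46.1 48.5 52. ]
mid [-0.1  4.4 39.4]
back rim [ 0.6 47.7 51.4]
```

View pics/c4.png

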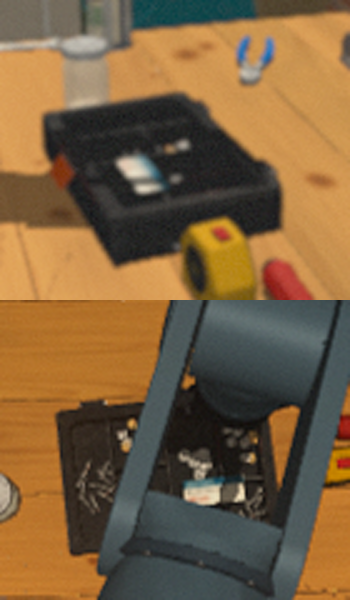

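The picture shows the lid flat on the case and the orange latch at crop (63,170), still sticking out. Its depth points span x -102 to -89 mm in the case frame. I'll feel the lid near its free edge with a slow fingertip press to make sure it's shut.

>>> step_arm(
  motion=[
    [0,0,50,0,0,0,255],
    [40,0,92,0,0,0,255],
    [90,0,92,0,0,0,255],
    [140,0,92,0,0,0,255],
    [165,0,92,0,0,0,255],
    [172,0,92,0,0,0,255],
    [176,0,92,0,0,0,255],
    [176,0,92,0,0,0,255],
  ],
)

```text
time_s: 7.68
eef_pos: [0.4925, -0.0447, 0.0543]
eef_rot: [0.043, 0.706, 0.043, -0.705]
wrist_force: [0.2, 0.8, -0.4]
opening: 0.001
```

>>> step_arm(
  motion=[
    [1,0,0,0,0,0,255],
    [2,0,0,0,0,0,255],
    [3,0,0,0,0,0,255],
    [4,0,0,0,0,0,255],
    [4,0,0,0,0,0,255],
  ],
)

```text
time_s: 8.3
eef_pos: [0.4915, -0.0444, 0.0492]
eef_rot: [-0.043, -0.706, -0.043, 0.706]
wrist_force: [0.3, -0.7, -0.3]
opening: -0.001
```

The tip is at z = 49 mm with no contact, so the lid top is at its shut height of 48 mm. Next I'll move in front of the latch.

>>> step_arm(
  motion=[
    [-40,0,0,0,0,0,255],
    [-60,-20,30,0,0,0,255],
    [-60,-45,70,0,0,0,255],
    [-60,-53,82,0,0,0,255],
    [-60,-53,82,0,0,0,255],
    [-20,-53,82,0,0,0,255],
    [15,-53,82,0,0,0,255],
    [25,-53,82,0,0,0,255],
    [25,-53,82,0,0,0,255],
  ],
)

```text
time_s: 9.43
eef_pos: [0.4043, -0.0021, 0.0241]
eef_rot: [-0.042, -0.705, -0.043, 0.706]
wrist_force: [0.2, 0.0, 0.4]
opening: -0.001
```

Run:
```python
from h import *
c,r,o=tool(); print(o["time_s"],c,RC.inv().apply(c-O)*1000,o["wrist_force"])
p,d=ctrl.camera("side"); S=p[150:270,170:310,::-1]
W=cloud("side",d); L=RC.inv().apply((W-O).reshape(-1,3)).reshape(W.shape)*1000
hsv=cv2.cvtColor(p,cv2.COLOR_RGB2HSV)
m=(hsv[...,0]<14)&(hsv[...,1]>150)&(hsv[...,2]>60)&(abs(L[...,0]+95)<40)&(abs(L[...,1])<50)&(L[...,2]>10)&(L[...,2]<120)
Q=L[m];print(len(Q),np.polyfit(Q[:,2],Q[:,0],1),Q.min(0),np.median(Q,0),Q.max(0))
cv2.imwrite("pics/s5.png",cv2.resize(S,None,fx=4,fy=4,interpolation=2))
```

```text
9.425 [ 0.40428192 -0.00206793  0.02411508] [-142.24540221   -0.32414742   24.11508155] [0.18639315 0.00330773 0.42902052]
81 [   0.77679248 -124.11497115] [-102.71036631  -19.60425454   26.91462662] [-95.48215631   1.61983485  37.49671464] [-88.80037645  26.8977787   45.74328166]
```

View pics/s5.png

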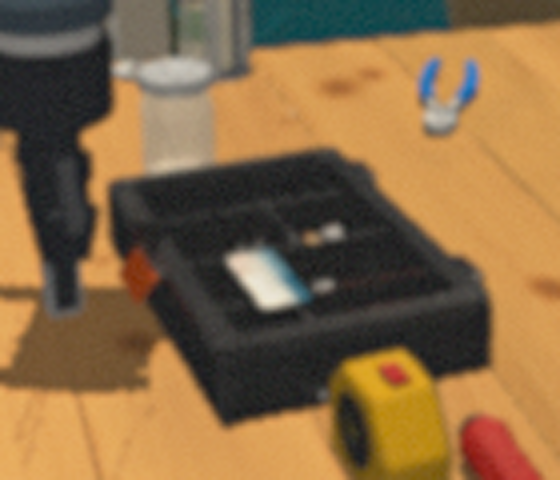

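The fingers are at crop (62,300), in front of the latch at (140,272), and the lid is flat. A line fit to the flap gives a latch angle of about 0.66 rad. I'll push it slowly.

>>> step_arm(
  motion=[
    [0,0,-12,0,0,0,255],
    [0,0,-20,0,0,0,255],
    [0,0,-24,0,0,0,255],
    [0,0,-26,0,0,0,255],
    [0,0,-28,0,0,0,255],
    [0,0,-30,0,0,0,255],
    [0,0,-32,0,0,0,255],
    [0,0,-33,0,0,0,255],
    [0,0,-34,0,0,0,255],
    [0,0,-35,0,0,0,255],
  ],
)

```text
time_s: 10.72
eef_pos: [0.4389, 0.0024, 0.0244]
eef_rot: [0.043, 0.706, 0.043, -0.706]
wrist_force: [-0.2, 0.6, 0.2]
opening: 0.003
```

>>> step_arm(
  motion=[
    [0,0,-1,0,0,0,255],
    [0,0,-2,0,0,0,255],
    [0,0,-3,0,0,0,255],
    [0,0,-4,0,0,0,255],
    [0,0,-4,0,0,0,255],
  ],
)

```text
time_s: 11.35
eef_pos: [0.4427, 0.003, 0.0243]
eef_rot: [0.043, 0.706, 0.043, -0.706]
wrist_force: [-1.1, -0.6, 0.0]
opening: 0.004
```

```bash
cat > l.py <<'E'
from h import *
c,r,o=tool(); print(o["time_s"],RC.inv().apply(c-O)*1000,o["wrist_force"])
p,d=ctrl.camera("side")
W=cloud("side",d); L=RC.inv().apply((W-O).reshape(-1,3)).reshape(W.shape)*1000
hsv=cv2.cvtColor(p,cv2.COLOR_RGB2HSV)
m=(hsv[...,0]<14)&(hsv[...,1]>150)&(hsv[...,2]>60)&(abs(L[...,0]+95)<40)&(abs(L[...,1])<50)&(L[...,2]>10)&(L[...,2]<120)
Q=L[m];print(len(Q))
if len(Q)>5:print(np.polyfit(Q[:,2],Q[:,0],1),Q.min(0),np.median(Q,0),Q.max(0))
E
python3 l.py
```

```text
11.35 [-103.49352269    0.15652197   24.33225103] [-1.10777592 -0.55609907  0.00472884]
24
[ 6.81679035e-02 -9.16113990e+01] [-91.11928922 -21.72222904  25.57498344] [-89.37508176 -10.68332992  35.84278883] [-82.25034279  -0.926112    47.02394445]
```

>>> step_arm(
  motion=[
    [0,0,-1,0,0,0,255],
    [0,0,-2,0,0,0,255],
    [0,0,-3,0,0,0,255],
    [0,0,-3,0,0,0,255],
    [0,0,-3,0,0,0,255],
  ],
)

```text
time_s: 12.02
eef_pos: [0.4454, 0.0034, 0.0242]
eef_rot: [-0.043, -0.706, -0.043, 0.706]
wrist_force: [-1.2, -0.4, 0.5]
opening: 0.004
```

>>> step_arm(
  motion=[
    [0,0,-1,0,0,0,255],
    [0,0,-2,0,0,0,255],
    [0,0,-3,0,0,0,255],
    [0,0,-3,0,0,0,255],
  ],
)

```text
time_s: 12.52
eef_pos: [0.4474, 0.0038, 0.0241]
eef_rot: [-0.043, -0.705, -0.043, 0.707]
wrist_force: [-4.7, -0.6, 3.9]
opening: 0.002
```

```bash
python3 l.py
```

```text
12.525 [-98.70327137   0.44650271  24.10437796] [-4.702212   -0.62934513  3.88365204]
13
[ -0.18090251 -79.84834777] [-87.04299938 -19.81913332  10.33735128] [-86.14432789  -9.42935218  32.11204702] [-80.30719421  15.41941065  41.68666065]
```

There is now firm contact at 4.7 N. I'll back off straight and look again.

>>> step_arm(
  motion=[
    [0,0,15,0,0,0,255],
    [0,0,45,0,0,0,255],
    [-40,0,50,0,0,0,255],
    [-100,0,50,0,0,0,255],
    [-120,0,50,0,0,0,255],
    [-120,0,50,0,0,0,255],
  ],
)

```text
time_s: 13.32
eef_pos: [0.4, -0.0028, 0.1458]
eef_rot: [0.043, 0.708, 0.042, -0.704]
wrist_force: [-0.0, 0.7, -1.0]
opening: 0.004
```

```bash
cat >> l.py <<'E'
cv2.imwrite("pics/s6.png",cv2.resize(p[150:270,170:310,::-1],None,fx=4,fy=4,interpolation=2))
f=np.load("pics/side0.npz");p0=f["p"]
for nm,a,k in(("tape",p0,0),("tape",p,1)):
    h=cv2.cvtColor(a,cv2.COLOR_RGB2HSV)
    y=(h[...,0]>20)&(h[...,0]<32)&(h[...,1]>190); y[:230]=0;y[285:]=0;y[:,:245]=0;y[:,290:]=0
    v,u=np.nonzero(y);print("tape px",len(u),u.mean(),v.mean())
    rd=((h[...,0]<6)|(h[...,0]>174))&(h[...,1]>150); rd[:250]=0;rd[310:]=0;rd[:,:284]=0;rd[:,320:]=0
    v,u=np.nonzero(rd);print("screw px",len(u),u.mean(),v.mean())
print("jar diff",np.abs(p[165:192,203:222].astype(int)-p0[165:192,203:222]).mean())
for r0 in(-85,70):
    k=(L[...,0]>r0)&(L[...,0]<r0+15)&(abs(L[...,1])<118)&(L[...,2]>40)&(L[...,2]<90);print("rim top",np.percentile(L[k][:,2],[50,90]))
E
python3 l.py
```

```text
13.325 [-146.6221197    -0.5208997   145.84356899] [-0.02751493  0.68614413 -1.03923992]
36
[-6.90922981e-02 -8.40267353e+01] [-87.48033183 -20.738244    11.25547624] [-86.63928344   1.6220727   33.63398492] [-80.40475722  42.60401477  43.550593  ]
tape px 520 269.15 256.8519230769231
screw px 405 297.8641975308642 270.7283950617284
tape px 515 269.31456310679613 257.3747572815534
screw px 409 297.78973105134475 270.69437652811735
jar diff 2.272254710851202
rim top [46.74719495 47.80210128]
rim top [46.73659946 47.85266125]
```

View pics/s6.png

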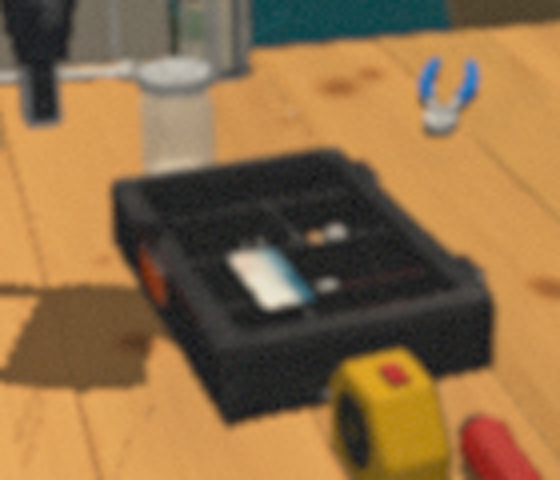

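The latch at crop (152,275) lies flush on the front wall with a fitted slope of about -0.07, and the lid is level. The fingers are clear of everything, so I'm handing in.

```bash
python3 -c "
from bench import ctrl
print(ctrl.hand_in())"
```

```text
the job is handed in; nothing more can be done
None
```

The case is closed and the job is handed in, after about 13.3 s on the robot's clock. I pushed the lid over from behind with the shut fingertips and it sank shut by its own weight. Then I pushed the orange latch home with a slow push.

- **Lid:** before I touched the latch, the tip reached z = 49 mm near the free edge without contact. The lid's shut height is 48 mm. In the last view the front and back rims are level, both at about 46.7 mm.
- **Latch:** it stood about 0.66 rad out when the lid was down. The last push ended in firm contact, about 4.7 N along x and 3.9 N along z. The flap then looked flush, with a fitted slope of about -0.07. That fit used few pixels and some depth noise, so the latch angle is the least certain check.
- **Surroundings:** the tape measure and screwdriver moved less than about 0.6 pixel between the first and last side views. The jar's patch of the picture is nearly unchanged. The case shifted by a few millimetres at most, judged by eye and from the latch position.
- **Robot:** the fingers were well clear of everything at hand-in. No check failed.

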